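# Jack up the tilting lamp stand and hold it

## Task

Carry the small hand jack to the tilting stand and set it flat on the table with its saddle centred under the marked lift point: the lug with the round stub on top, not the plain lug beside it. Let go of the jack, then pump the handle: press it fully down so that the stand's plate and its concrete lamp base rise, let the handle come all the way back up so that the plate settles, and press it fully down again. Finish while still holding the handle down, with the jack alone carrying the raised plate, and leave the other things on the table where they are.

Things in the scene. Friction and masses are not known exactly. Their poses are not given: they have to be found in the camera images.
- stand: Tilting stand fixed to the table. Origin on the table under its middle; x level, from the lift lugs to the hinge; z up. Base plate x -80 to +110, y +-90 mm, 12 mm high; the table is free for x below -80. Hinge along y at x +85, z 100 mm. Two 36 mm wide lugs reach out to x -148 mm, undersides at z 94 mm: the marked one at y -45 mm has a round stub on top, the one at y +45 mm is plain.
- plate_top (a point): Centre of the top of the stand's tilting aluminium plate (175 x 165 x 8 mm, top 102 mm above the table). A 100 mm concrete lamp base is clamped on it (near face 42 mm to the lug side of the stand's origin, top 202 mm above the table).
- lift_pad (a point): Centre of the underside of the lift pad, a round steel boss 34 mm across under the marked lug, straight below its stub (16 mm across, 14 mm tall); at x -125, y -45 mm of the stand, 85 mm above the table while the plate is down.
- cradle (a joint): Tilt of the stand's plate with the lamp base, rad: 0 resting, grows as the lug side is lifted; one full stroke of the jack lifts it to about 0.18. It falls back by itself. The load on the lift pad is about 3 to 5 N.
- jack_grip (a point): Grip centre of the loose hand jack (0.6 to 0.8 kg, balanced near here), between two upright cheeks gripped together: 32 mm across along y, 50 mm long along x, up to 95 mm above the table. Point 75 mm above the jack's underside. Axes: x from handle to saddle, z up. Base plate 8 mm thick, 70 mm wide, from 112 mm behind to 103 mm ahead of this point.
- jack: The jack again: origin on its underside, 5 mm ahead (+x) of the grip centre in plan; same axes. The handle's pivot is 70 mm above the underside right below the grip centre, its axis along y.
- saddle_top (a point): Centre of the top of the jack's saddle, a steel disc 36 mm across on a round column; 90 mm ahead (+x) of the grip centre, 68 mm above the jack's underside with the handle up (17 mm lower than the lift pad). Rises 90 mm per rad of handle, 54 mm in all.
- handle_pad (a point): Centre of the upper face of the handle's black pad (40 mm along the handle, 45 mm wide), behind (-x) the grip centre. The handle line is 110 mm long from the pivot, elevation 0.61 rad minus the joint value; the face is 8 mm above it. Handle up: 86 mm behind the pivot, 140 mm above the table; fully down: 110 mm behind, 79 mm above the table.
- handle (a joint): Jack handle, rad: 0 fully up (where a spring returns it when let go), 0.6 fully down at its stop. Pressing the pad from above takes about 1 to 3 N unloaded and 4 to 8 N with the stand's load.
- pliers_mid (a point): Bystander: long-nose pliers lying flat, 190 x 60 x 16 mm; point on it about half-way up.
- brush_mid (a point): Bystander: flat paint brush with wooden handle, 190 mm long, lying; point on it about half-way up.
- driver_mid (a point): Bystander: screwdriver 200 mm long, lying; point on it about half-way up.
- lamp_mid (a point): Bystander: spare concrete lamp base, a loose 100 mm cube standing on the table; point on it about half-way up.
- socket_mid (a point): Bystander: upright black lamp holder, 44 mm across, 50 mm tall; point on it about half-way up.
- screw_jar_mid (a point): Bystander: glass jar 60 mm across, 75 mm tall; point on it about half-way up.
- plug_mid (a point): Bystander: black mains plug, 65 x 30 x 20 mm, lying; point on it about half-way up.
There are look-alikes about, which are no part of the job. Leave any yellow look-alike of the jack alone.

How it is judged:
By the outcome, as a careful person would: the job done as asked, in the order asked, and still so for the second after the job is handed in, while the arm keeps its last pose, push and grip.
It also fails if it takes over 58 s, if anything falls off the work surface, if the arm or the gripper's body presses on something with over 40 N, if the wrist force passes 120 N, or if a joint passes its speed limit or range.

## Robot

A 6-joint arm with a two-finger parallel gripper is mounted at the origin on the work surface. World frame = base frame: x ahead of the robot, y to its left, z up, the work surface at z = 0. Lengths are in m, angles in degrees, forces in N, time in s.
With the tool pointing down it reaches from about 0.25 to 0.725 m from the base axis. Payload 9.7 kg.
Tool frame: the origin (TCP) lies midway between the tips of the shut fingers; the grasp point (between the pads) lies 19 mm behind it; z points along the fingers, y is the direction in which the jaws open and shut (so a half turn about z gives the same grasp; the last joint's range is limited). The gripper opens to 85 mm and grips with 20 to 120 N. Pads are 22 mm wide; open, the fingers measure 114 mm over their backs; the gripper's body (76 mm by 85 mm) begins 54 mm behind the grasp point. The pads swing forward as they close: fully open they stand 13 mm farther back than shut.
Start: joints at [71.161, 4.979, 10.078, 95.1, 0, 90], TCP at [0.178, 0.521, 0.203] pointing down, gripper open.
Joint ranges: [-179.16, 179.16], [-48.56, 103.87], [-65.8, 70.77], [-126.05, 130.52], [-82.76, 87.17], [-180, 180]. Speed limits (degrees/s): [127.2, 127.2, 147.25, 180, 180, 180].

## Interface

Orientations are given as [roll, pitch, yaw] about the fixed x, y, z axes, in that order (R = Rz(yaw) Ry(pitch) Rx(roll)).
In Python, from workcell import bot, camera, recognise gives the robot as it stands. The module is installed in compiled form; this text tells all that it offers.
- The arm moves only by the tool apply_moves, never from a script. Its argument "targets" is one flat list of numbers, 7 for each row, row after row: the shift along the world's x, y, z in units of 30 mm (1.0 is 30 mm), then the turn, a rotation vector about the world's x, y, z in units of 6 degrees (1.0 is 6 degrees), then the opening, from 0 (shut) to 1 (fully open). A call has 1 to 5 rows; each row is the pose to reach, as a shift and turn from the pose commanded when the call began; what a row does not reach only later rows make up. A row lasts 1/10 s, in which the tool goes at most 50 mm and 8.59 degrees, less where a joint would pass 70% of its speed; a pose out of reach is approached as far as the arm can. A call with a gripper value outside its range is refused whole. The fingers move at their own pace and stop on an object; "newtons" is the grip in N (left out, the last holds). Time passes only in rows, so rows that repeat a pose let the fingers close. It gives the time, the measured TCP pose, the force and the opening at its end, in the units of the state.
- bot.get_obs(): the state, without advancing time (a new reading comes with each control period).
- camera(name): name is "scene" or "top" or "wrist"; returns a dict with "img" (420x560x3 uint8, red, green, blue), "intrinsics" (3x3 intrinsics, pixels), "k1" (the pictures are not rectified: a ray, as slopes to the right and down, at radius r is drawn at 1 + k1 r^2 times it, then the intrinsics apply), "origin" and "rotation" of the camera in the world. Camera axes: x right, y up, looking along -z (the intrinsics and any distortion apply to the point x, -y, -z); pixel columns grow to the right and rows downward; lengths in m; the calibration is good to about 2 mm. A picture is of the moment at which its call begins. There is no depth.
- bot.job_done(): hands the job in, once; it reports no verdict.
Trained networks look in the newest picture that a camera, given by its name, has taken for a name from the list of things; names that differ only in an ending like _2 or _b are one class to them, and where a whole thing is asked for, a point or a joint stands for the part that bears it (a point fixed in the world has none). Each returns a list of dicts, best first, with "conf" (0 to 1); they miss things now and then, are a little off and sometimes report something else, mostly with a low value. They report only what shows in the picture. A call takes as long as a camera call. They do not tell look-alikes from the thing itself.
- recognise(query, camera): "box" ([left, top, right, bottom] in pixels, round what is visible of it).
The state is a dict: "time": time; "q": joint angles; "qd": joint speeds; "joint_efforts": joint torques, N m; "ee_pos": TCP position; "tcp_rot": TCP orientation; "wrist_force": force on the tool from outside, world axes, zero at the start; "torque": the same for the moment, N m; "opening": finger opening in m.
Only numpy, scipy, OpenCV 4.12 (cv2) and the standard library are available. Lean on these libraries where they do the work, as an engineer would, in place of code of your own. Each camera call takes 0.05 s, during which the arm holds its last target.

## Working session

There is one attempt and no reset: what is moved stays moved. The work goes in short steps, Python scripts to look and compute and a tool call to move; the robot and the scene stay as the last step left them, time stands still between calls to the robot, and variables do not carry over. Pictures are saved under pics/ and viewed, and the job is handed in when it is done.

Besides the shell and the picture viewer there is one more tool, called after "Request:" as name(argument=value, ...) on one line, values as JSON. apply_moves: Moves the arm, as the interface text tells. Its arguments: {"type":"object","properties":{"targets":{"type":"array"},"newtons":{"type":"number"}},"required":["targets"]}

```bash
mkdir -p pics; ls; cat > h.py <<'E'
import numpy as np, cv2
from workcell import bot, camera, recognise
def proj(c,P):
    P=np.atleast_2d(P); p=(P-np.array(c["origin"]))@np.array(c["rotation"])
    u=np.stack([p[:,0]/-p[:,2], -p[:,1]/-p[:,2]],1)
    r2=(u**2).sum(1,keepdims=True); u=u*(1+c["k1"]*r2)
    K=np.array(c["intrinsics"]); return u@K[:2,:2].T+K[:2,2]
def ray(c,px):
    K=np.array(c["intrinsics"]); d=np.linalg.solve(K[:2,:2],np.array(px,float)-K[:2,2]); u=d.copy()
    for _ in range(30): u=d/(1+c["k1"]*(u@u))
    return np.array(c["origin"]), np.array(c["rotation"])@np.array([u[0],-u[1],-1.])
def atz(c,px,z):
    o,d=ray(c,px); return o+d*(z-o[2])/d[2]
def save(c,n,s=1.4):
    im=cv2.cvtColor(c["img"],cv2.COLOR_RGB2BGR); cv2.imwrite("pics/"+n+".png",cv2.resize(im,None,fx=s,fy=s,interpolation=cv2.INTER_CUBIC))
E
python3 - <<'E'
from h import *
np.set_printoptions(precision=4,suppress=True)
for n in ["scene","top","wrist"]:
    c=camera(n); save(c,n+"0")
    print(n,c["origin"],c["k1"],np.array(c["intrinsics"]).tolist(),np.array(c["rotation"]).tolist())
    for q in ["jack","stand","saddle_top","handle_pad","jack_grip","lift_pad"]:
        print(q,[(np.round(r["box"]).tolist(),round(r["conf"],2)) for r in recognise(q,n)][:4])
print(bot.get_obs())
E
```

```text
pics
scene [ 1.7298 -0.5714  0.9701] -0.15427820865084485 [[463.7175926689327, 0.0, 276.05116229202144], [0.0, 463.7175926689327, 212.37705817084958], [0.0, 0.0, 1.0]] [57.280209065955596, -0.34838227752649215, 60.95089404043855]
jack [([269.0, 192.0, 330.0, 239.0], 0.78), ([344.0, 139.0, 383.0, 190.0], 0.57), ([253.0, 261.0, 271.0, 291.0], 0.31)]
stand [([157.0, 201.0, 245.0, 294.0], 0.96)]
saddle_top [([266.0, 213.0, 276.0, 224.0], 0.44), ([161.0, 203.0, 242.0, 291.0], 0.36)]
handle_pad [([350.0, 139.0, 363.0, 156.0], 0.62), ([305.0, 191.0, 330.0, 211.0], 0.46)]
jack_grip [([347.0, 137.0, 384.0, 187.0], 0.69), ([303.0, 192.0, 332.0, 214.0], 0.67), ([270.0, 189.0, 329.0, 235.0], 0.57)]
lift_pad [([170.0, 203.0, 249.0, 257.0], 0.83)]
top [0.1804 0.087  1.7191] -0.02495067620870252 [[530.7135254859808, 0.0, 274.1621851327103], [0.0, 530.7135254859808, 210.719562981261], [0.0, 0.0, 1.0]] [11.815465735956929, -0.23896202268382058, -88.08095773241466]
jack [([216.0, 176.0, 283.0, 224.0], 0.89), ([75.0, 230.0, 116.0, 304.0], 0.87)]
stand [([321.0, 158.0, 404.0, 236.0], 0.8)]
saddle_top [(
[... 487 characters left out ...]
0]] [-17.71896495938018, -0.01180624883036787, 71.18409988166749]
jack [([372.0, 181.0, 500.0, 324.0], 0.91)]
stand []
saddle_top []
handle_pad [([432.0, 219.0, 504.0, 301.0], 0.88)]
jack_grip [([373.0, 178.0, 502.0, 325.0], 0.58)]
lift_pad []
{'time': 1.05, 'q': array([71.1601,  4.977 , 10.0781, 95.1006, -0.0009, 90.0008]), 'qd': array([-0.006 ,  0.0363, -0.0654,  0.0635,  0.0679, -0.0216]), 'joint_efforts': array([ -0.0024, -52.0111,  46.4869,   0.0014,  -0.0003,   0.    ]), 'ee_pos': array([0.1776, 0.5205, 0.2028]), 'tcp_rot': array([179.9995,   0.0009, 161.1594]), 'wrist_force': array([ 0.2743, -1.0347,  0.8149]), 'torque': array([0.0022, 0.024 , 0.0708]), 'opening': 0.08523603291126142}
```

```bash
sed -i 's/^def proj/from scipy.spatial.transform import Rotation as Ro\ndef proj/; s/np.array(c\["rotation"\])/RM(c)/g' h.py; sed -i 's/^def proj/def RM(c): return Ro.from_euler("xyz",c["rotation"],degrees=True).as_matrix()\ndef proj/' h.py; cat h.py | head -8
```

```text
import numpy as np, cv2
from workcell import bot, camera, recognise
from scipy.spatial.transform import Rotation as Ro
def RM(c): return Ro.from_euler("xyz",c["rotation"],degrees=True).as_matrix()
def proj(c,P):
    P=np.atleast_2d(P); p=(P-np.array(c["origin"]))@RM(c)
    u=np.stack([p[:,0]/-p[:,2], -p[:,1]/-p[:,2]],1)
    r2=(u**2).sum(1,keepdims=True); u=u*(1+c["k1"]*r2)
```

View pics/top0.png

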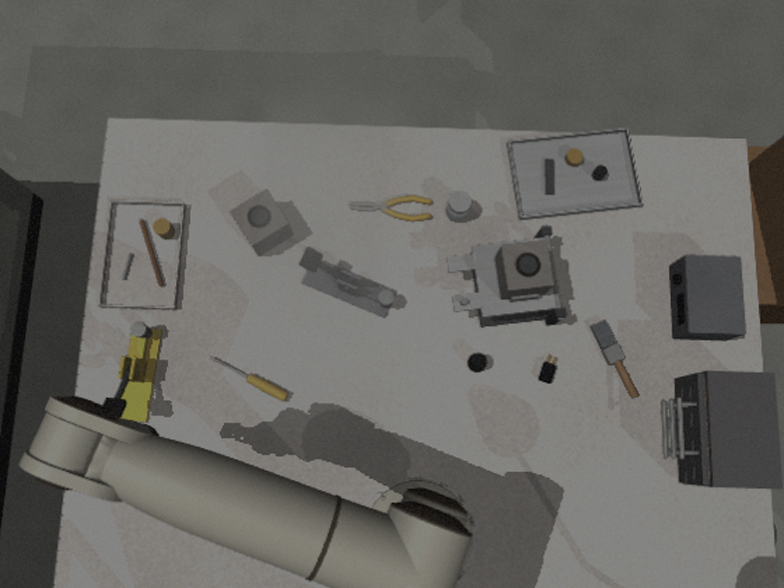

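View pics/scene0.png

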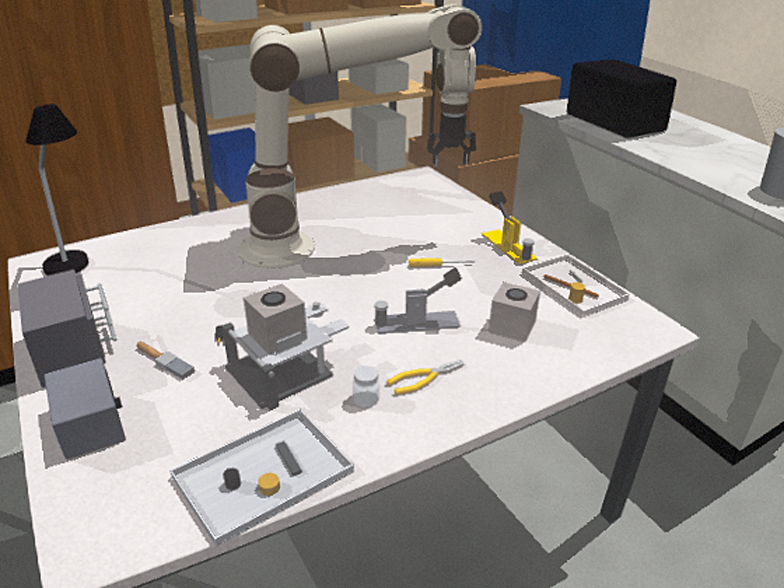

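View pics/wrist0.png

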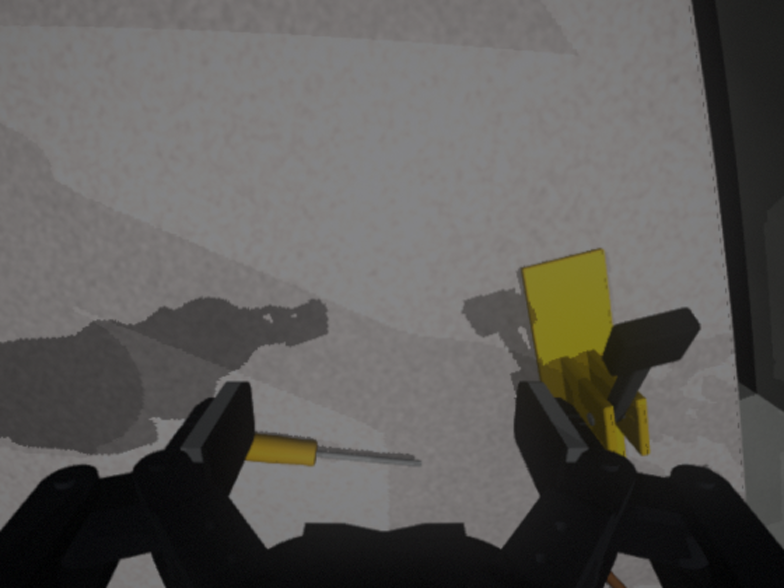

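```bash
python3 - <<'E'
from h import *
np.set_printoptions(precision=4,suppress=True)
t=camera("top"); s=camera("scene")
def crop(c,x0,y0,w,h,f,n):
    im=cv2.cvtColor(c["img"],cv2.COLOR_RGB2BGR)[y0:y0+h,x0:x0+w]; im=cv2.convertScaleAbs(im,alpha=1.5)
    im=cv2.resize(im,None,fx=f,fy=f,interpolation=cv2.INTER_CUBIC)
    for k in range(0,w,10): cv2.putText(im,str(x0+k),(k*f,8),0,.3,(0,0,255)); cv2.line(im,(k*f,8),(k*f,14),(0,0,255))
    for k in range(0,h,10): cv2.putText(im,str(y0+k),(0,k*f),0,.3,(0,0,255)); cv2.line(im,(0,k*f),(8,k*f),(0,0,255))
    cv2.imwrite("pics/"+n+".png",im)
crop(t,205,150,210,95,3.8 and 4-0 if False else 3,"tc")
crop(s,150,180,190,125,4,"sc")
print(atz(t,[276,212.5],.068)); print(atz(t,[222,186],.14)); print(atz(t,[330,215],.11)); print(atz(t,[327,187],.102))
E
```

```text
[0.5203 0.0856 0.068 ]
[0.5828 0.2541 0.14  ]
[ 0.5095 -0.0816  0.11  ]
[ 0.6006 -0.0719  0.102 ]
```

View pics/tc.png

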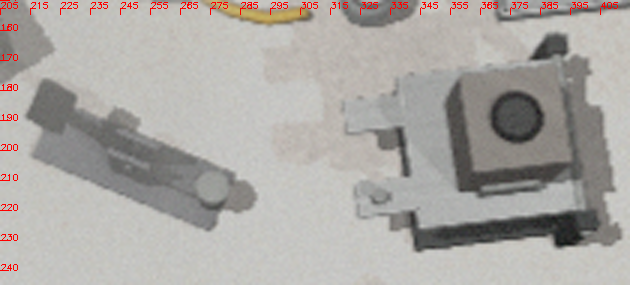

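View pics/sc.png

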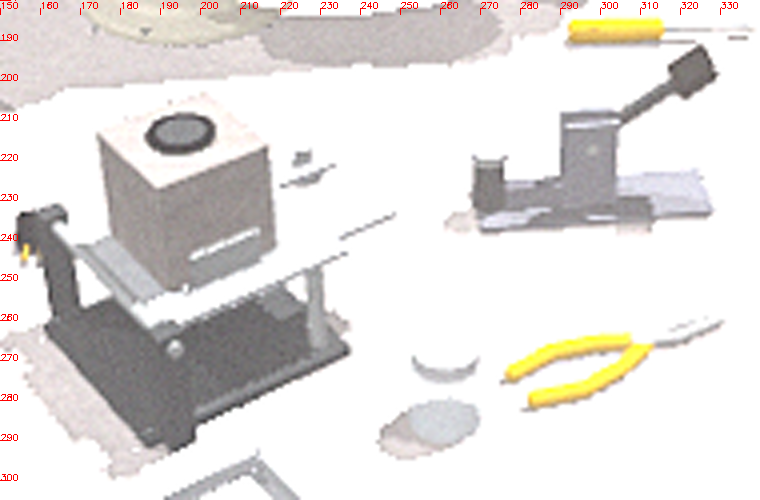

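Request:
apply_moves(targets=[1.15, -1.1, 0.2, 0, 0, 1.4, 1, 2.3, -2.2, 0.4, 0, 0, 2.8, 1, 3.45, -3.3, 0.6, 0, 0, 4.2, 1])

```text
time: 1.45
ee_pos: [0.2769, 0.4255, 0.2201]
tcp_rot: [180.0, 0.0, -174.7]
wrist_force: [0.1, 0.2, 0.2]
opening: 0.0852
```

```bash
python3 -c "
from h import *
o=bot.get_obs();print(o['q'],o['tcp_rot'],o['ee_pos'])"
```

```text
[ 5.69536450e+01 -4.28589708e-01  6.42934728e+00  9.68534304e+01
 -3.73607659e-03  5.16826169e+01] [ 1.79998781e+02  5.72542663e-03 -1.74728972e+02] [0.27685899 0.42553379 0.22007883]
```

Request:
apply_moves(targets=[1.13, -1.04, 0.2, 0, 0, 1.3, 1, 2.26, -2.08, 0.4, 0, 0, 2.6, 1, 3.39, -3.12, 0.6, 0, 0, 3.9, 1, 4.52, -4.16, 0.8, 0, 0, 5.2, 1, 5.65, -5.2, 1, 0, 0, 6.5, 1])

```text
time: 1.95
ee_pos: [0.4412, 0.2747, 0.2493]
tcp_rot: [-180.0, 0.0, -136.8]
wrist_force: [0.2, 1.1, 1.0]
opening: 0.0853
```

Request:
apply_moves(targets=[1.13, -1.04, 0.1, 0, 0, 1.3, 1, 2.26, -2.08, 0.2, 0, 0, 2.6, 1, 3.39, -3.12, 0.3, 0, 0, 3.8, 1, 3.39, -3.12, 0.3, 0, 0, 3.8, 1])

```text
time: 2.35
ee_pos: [0.5448, 0.1789, 0.257]
tcp_rot: [-180.0, -0.1, -114.2]
wrist_force: [-0.1, 0.6, -0.1]
opening: 0.0854
```

```bash
python3 - <<'E'
from h import *
o=bot.get_obs();print(o['ee_pos'],o['tcp_rot'],o['q'])
c=camera("wrist"); save(c,"w1"); import pickle; pickle.dump(c,open("w1.pkl","wb")); print(c["origin"],c["rotation"])
E
```

```text
[0.54476898 0.17893723 0.25696047] [-1.79988775e+02 -6.57219282e-02 -1.14240108e+02] [ 1.82141662e+01  1.00260783e+01  2.17855626e+01  1.01795564e+02
 -5.60678749e-02 -4.75457144e+01]
[0.51278266 0.10830296 0.42842387] [-1.77575976e+01 -9.10605971e-02  1.55781520e+02]
```

View pics/w1.png

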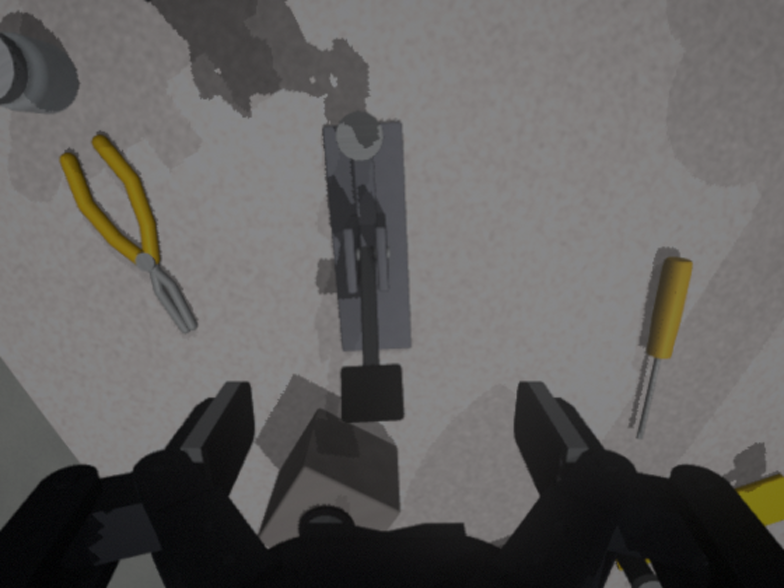

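```bash
python3 - <<'E'
from h import *; import pickle
np.set_printoptions(precision=4,suppress=True)
c=pickle.load(open("w1.pkl","rb"))
S=atz(c,np.array([359,136])/1.4,.068);P=atz(c,np.array([372.5,393])/1.4,.14)
cs=[atz(c,np.array(p)/1.4,.008) for p in [(323,123),(402,121),(411,348),(343,350)]]
print(S,P,np.linalg.norm((S-P)[:2]),np.degrees(np.arctan2(*(S-P)[1::-1])))
for p in cs: print(p)
ctr=sum(cs)/4; d=(cs[0]+cs[1]-cs[2]-cs[3])[:2]; print(ctr,d/2,np.linalg.norm(d/2),np.degrees(np.arctan2(d[1],d[0])))
# least-squares fit on points
from scipy.optimize import least_squares
loc=np.array([[.09,0,.068],[-.086,0,.14],[.103,.035,.008],[.103,-.035,.008],[-.112,-.035,.008],[-.112,.035,.008]])
pts=np.array([S,P]+cs)
px=np.array([(359,136),(372.5,393),(323,123),(402,121),(411,348),(343,350)])/1.4
def W(v): R=Ro.from_euler("z",v[2]).as_matrix(); return loc@R.T+[v[0],v[1],0]
r=least_squares(lambda v:(proj(c,W(v))-px).ravel(),[.55,.17,-1.95],loss="soft_l1"); v=r.x
print("grip",v[:2],np.degrees(v[2])); print((proj(c,W(v))-px))
E
```

```text
[0.5241 0.0896 0.068 ] [0.5868 0.2544 0.14  ] 0.17626845034736918 -110.82743256107119
[0.55   0.0638 0.008 ]
[0.4867 0.0906 0.008 ]
[0.564  0.2907 0.008 ]
[0.6274 0.2646 0.008 ]
[0.557  0.1774 0.008 ] [-0.0774 -0.2005] 0.2148740689932121 -111.10271368409332
grip [0.5558 0.1736] -111.09676445340591
[[ 0.6251 -0.2609]
 [-0.1849 -0.4259]
 [-0.6289  1.408 ]
 [ 0.3101 -0.5668]
 [ 0.3634 -0.1414]
 [-0.6118  0.9317]]
```

Request:
apply_moves(targets=[0.36, -0.18, -1, 0, 0, 0.52, 1, 0.36, -0.18, -2.4, 0, 0, 0.52, 1, 0.36, -0.18, -3.5, 0, 0, 0.52, 1, 0.36, -0.18, -4.3, 0, 0, 0.52, 1, 0.36, -0.18, -4.3, 0, 0, 0.52, 1])

```text
time: 2.9
ee_pos: [0.5501, 0.1774, 0.1255]
tcp_rot: [179.7, -0.2, -111.2]
wrist_force: [0.2, -0.5, -0.0]
opening: 0.0857
```

```bash
python3 - <<'E'
from h import *
o=bot.get_obs();print(o['ee_pos'],o['tcp_rot'],o['wrist_force'])
c=camera("wrist"); save(c,"w2")
E
```

```text
[0.55011022 0.1774306  0.12552551] [ 179.74537757   -0.19224831 -111.18761425] [ 0.2214863  -0.47296512 -0.02380503]
```

View pics/w2.png

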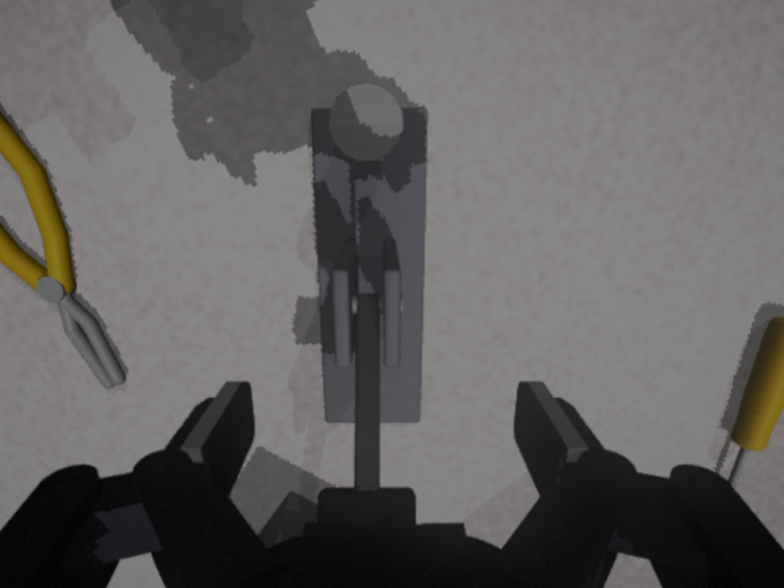

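Request:
apply_moves(targets=[0.19, -0.12, 0, 0, 0, 0, 1, 0.19, -0.12, -0.8, 0, 0, 0, 1, 0.19, -0.12, -1.6, 0, 0, 0, 1, 0.19, -0.12, -2.4, 0, 0, 0, 1, 0.19, -0.12, -2.4, 0, 0, 0, 1])

```text
time: 3.45
ee_pos: [0.5577, 0.1733, 0.0556]
tcp_rot: [179.9, -0.1, -111.2]
wrist_force: [0.0, -0.3, -0.2]
opening: 0.0852
```

```bash
python3 - <<'E'
from h import *
o=bot.get_obs();print(o['ee_pos'],o['tcp_rot'],o['wrist_force'])
c=camera("wrist"); save(c,"w3")
E
```

```text
[0.55770687 0.17326739 0.05563432] [ 1.79894740e+02 -8.49336028e-02 -1.11193423e+02] [ 0.04578123 -0.32000712 -0.2144043 ]
```

View pics/w3.png

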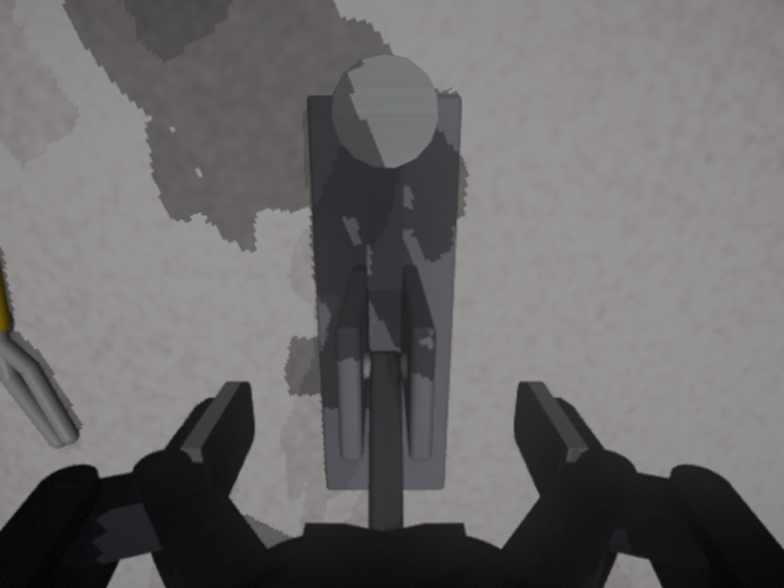

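Request:
apply_moves(targets=[0, 0, 0, 0, 0, 0, 0.3, 0, 0, 0, 0, 0, 0, 0.2, 0, 0, 0, 0, 0, 0, 0.2, 0, 0, 0, 0, 0, 0, 0.2, 0, 0, 0, 0, 0, 0, 0.2], newtons=70)

```text
time: 4.0
ee_pos: [0.5585, 0.1738, 0.0582]
tcp_rot: [-180.0, 0.1, -111.2]
wrist_force: [-3.2, 0.6, 6.3]
opening: 0.0296
```

Request:
apply_moves(targets=[0, 0, 0, 0, 0, 0, 0.2, 0, 0, 0, 0, 0, 0, 0.2, 0, 0, 0, 0, 0, 0, 0.2, 0, 0, 0, 0, 0, 0, 0.2])

```text
time: 4.4
ee_pos: [0.5585, 0.1738, 0.0582]
tcp_rot: [-180.0, 0.1, -111.2]
wrist_force: [-3.0, 0.5, 5.7]
opening: 0.0297
```

Request:
apply_moves(targets=[0, 0, 0.7, 0, 0, 0, 0.2, 0, 0, 1.3, 0, 0, 0, 0.2, -0.5, -0.9, 1.3, 0, 0, 1.0, 0.2, -1.0, -1.8, 1.3, 0, 0, 2.0, 0.2, -1.5, -2.6, 1.3, 0, 0, 3.0, 0.2])

```text
time: 4.9
ee_pos: [0.5121, 0.0945, 0.0951]
tcp_rot: [179.9, -0.0, -92.9]
wrist_force: [0.1, -0.6, -6.3]
opening: 0.0296
```

Request:
apply_moves(targets=[-0.4, -0.6, 0, 0, 0, 0.9, 0.2, -0.65, -0.97, 0, 0, 0, 1.5, 0.2, -0.65, -0.97, 0, 0, 0, 1.5, 0.2, -0.65, -0.97, 0, 0, 0, 1.5, 0.2])

```text
time: 5.3
ee_pos: [0.4937, 0.0665, 0.0956]
tcp_rot: [180.0, 0.0, -84.3]
wrist_force: [0.6, 0.1, -6.0]
opening: 0.03
```

```bash
python3 - <<'E'
from h import *; import pickle
o=bot.get_obs();print(o['ee_pos'],o['tcp_rot'],o['wrist_force'],o['opening'])
c=camera("wrist"); save(c,"w4"); pickle.dump(c,open("w4.pkl","wb"))
t=camera("top"); pickle.dump(t,open("t4.pkl","wb")); t["img"]=t["img"][150:250,200:400]; save(t,"t4",4)
s=camera("scene"); pickle.dump(s,open("s4.pkl","wb")); s["img"]=s["img"][170:310,140:340]; save(s,"s4",4)
E
```

```text
[0.49370897 0.06647445 0.09563704] [ 1.79982041e+02  1.63874226e-02 -8.42911648e+01] [ 0.59579033  0.13243914 -5.96182554] 0.02997214600962291
```

View pics/w4.png

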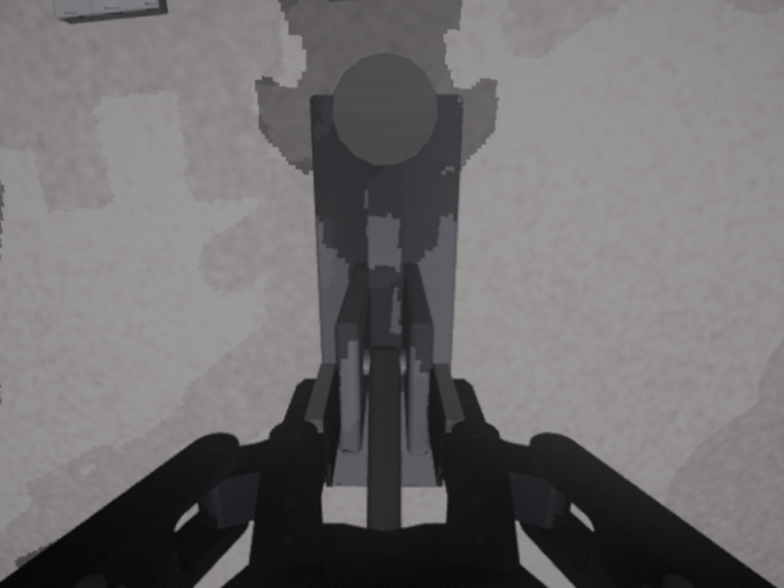

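View pics/t4.png

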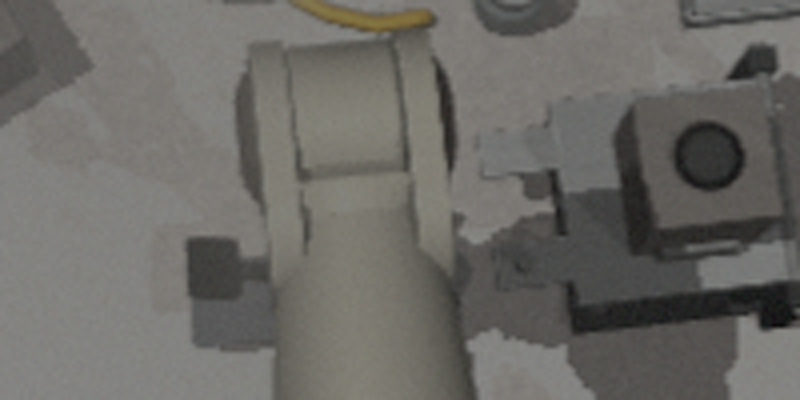

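View pics/s4.png

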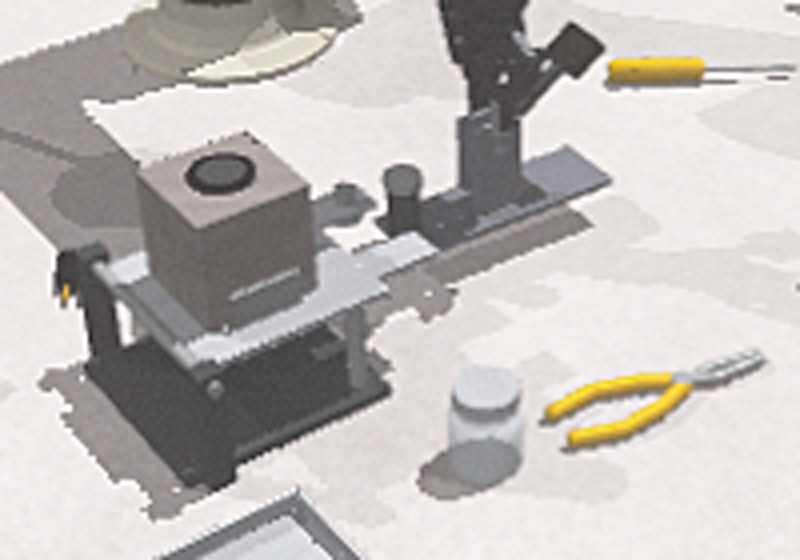

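Request:
apply_moves(targets=[0, 0, 1.5, 0, 0, 0, 0.2, 0, 0, 3.0, 0, 0, 0, 0.2, 0, 0, 4.5, 0, 0, 0, 0.2, 0.15, -1.3, 5.5, 0, 0, 0, 0.2, 0.15, -1.3, 5.5, 0, 0, 0, 0.2])

```text
time: 5.95
ee_pos: [0.5002, 0.0252, 0.2654]
tcp_rot: [-179.6, -0.1, -84.3]
wrist_force: [-0.2, 2.4, -6.9]
opening: 0.0299
```

Request:
apply_moves(targets=[0, 0, 0, 0, 0, 0, 0.2])

```text
time: 6.05
ee_pos: [0.499, 0.0273, 0.2612]
tcp_rot: [-179.9, 0.0, -84.3]
wrist_force: [0.9, 0.2, -6.8]
opening: 0.0297
```

```bash
python3 - <<'E'
from h import *; import pickle
o=bot.get_obs();print(o['ee_pos'],o['tcp_rot'],o['wrist_force'],o['opening'])
c=camera("wrist"); pickle.dump(c,open("w5.pkl","wb")); c["img"]=cv2.convertScaleAbs(c["img"],alpha=1.6); save(c,"w5"); 
E
```

```text
[0.49899639 0.02728418 0.26115525] [-1.79946934e+02  6.98801590e-03 -8.42593591e+01] [ 0.92611391  0.22506628 -6.79567647] 0.02970811742266318
```

View pics/w5.png

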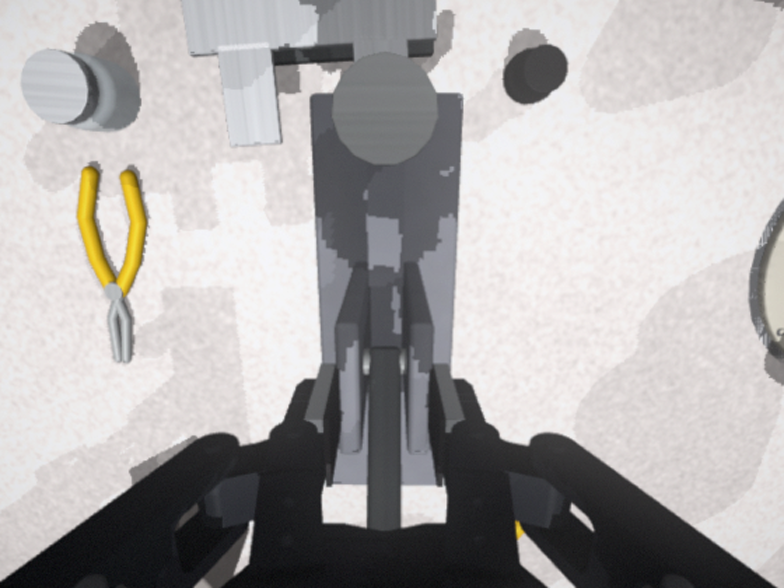

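Request:
apply_moves(targets=[-1.4, 0, 0, 0, 0, 0, 0.2, -2.7, 0, 0, 0, 0, 0, 0.2, -2.7, 0, 0, 0, 0, 0, 0.2, -2.7, 0, 0, 0, 0, 0, 0.2])

```text
time: 6.5
ee_pos: [0.4166, 0.0281, 0.2603]
tcp_rot: [180.0, 0.0, -84.1]
wrist_force: [-1.1, 0.4, -5.8]
opening: 0.0296
```

```bash
python3 - <<'E'
from h import *; import pickle
o=bot.get_obs();print(o['ee_pos'],o['tcp_rot'],o['wrist_force'],o['opening'])
c=camera("wrist"); pickle.dump(c,open("w6.pkl","wb")); c["img"]=cv2.convertScaleAbs(c["img"],alpha=1.4); save(c,"w6"); c["img"]=c["img"][:130,80:280];save(c,"w6c",4)
E
```

```text
[0.41661359 0.0280767  0.26033583] [ 1.79995123e+02  1.02733581e-02 -8.41207423e+01] [-1.11120704  0.38851456 -5.77492382] 0.02964140899285812
```

View pics/w6.png

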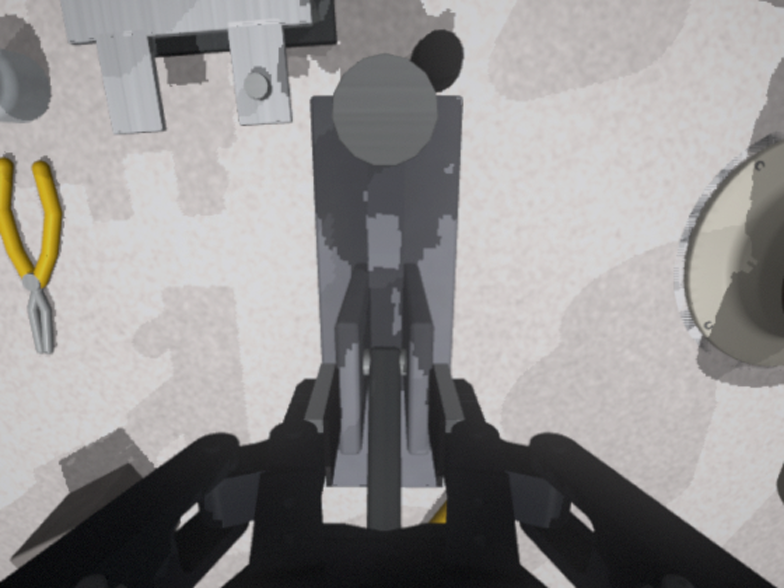

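View pics/w6c.png

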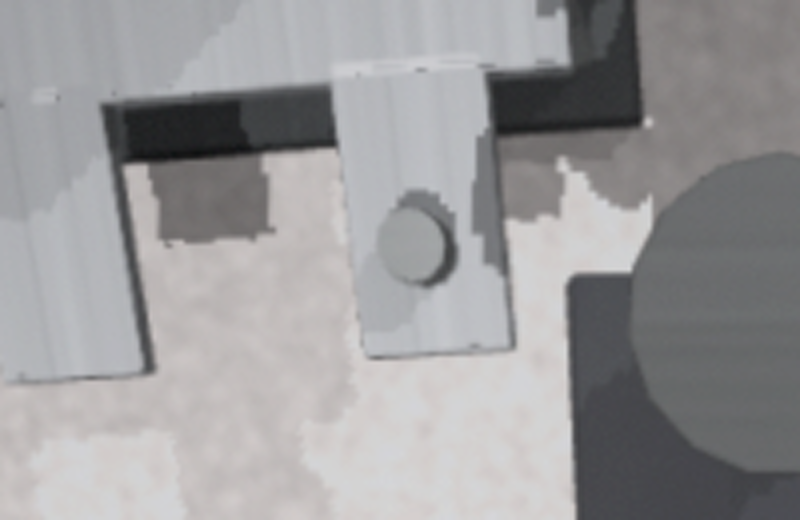

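```bash
cat > fit.py <<'E'
from h import *; import pickle
from scipy.optimize import least_squares
np.set_printoptions(precision=4,suppress=True)
c=pickle.load(open("w6.pkl","rb"))
loc=np.array([[-.125,-.045,.116],[-.148,-.027,.102],[-.148,-.063,.102],[-.148,.027,.102],[-.148,.063,.102]])
px=np.array([(182.75,61.25),(171.5,89.5),(208.5,87),(116.5,93.5),(81.4,95.7)])
def W(v): R=Ro.from_euler("z",v[2]).as_matrix(); return loc@R.T+[v[0],v[1],0]
r=least_squares(lambda v:(proj(c,W(v))-px).ravel(),[.55,-.2,-1.46]); v=r.x
print("stand",v[:2],np.degrees(v[2])); print(proj(c,W(v))-px)
print("pad",W(v)[0], "stub direct",atz(c,px[0],.116))
z=.2603-.0582
S=atz(c,np.array([385,109])/1.4,.068+z); tcp=np.array([.4166,.0281]); print("saddle",S,"rel",S[:2]-tcp,np.linalg.norm(S[:2]-tcp))
cs=[atz(c,np.array(p)/1.4,.008+z) for p in [(311,96),(462,96)]]; print(cs)
# rear edge corners
cr=[atz(c,np.array(p)/1.4,.008+z) for p in [(327,486),(437,485)]]; print(cr)
d=(cs[0]+cs[1]-cr[0]-cr[1])/2; print(np.linalg.norm(d),np.degrees(np.arctan2(d[1],d[0])))
E
python3 fit.py
```

```text
stand [ 0.5732 -0.1993] -81.3360733927356
[[ 0.3652 -0.5563]
 [-0.1445  0.1409]
 [ 0.0352  0.3507]
 [ 0.1049 -0.149 ]
 [-0.4019  0.2942]]
pad [ 0.5099 -0.0825  0.116 ] stub direct [ 0.5102 -0.082   0.116 ]
saddle [ 0.4255 -0.063   0.2701] rel [ 0.0089 -0.0911] 0.09154874708828162
[array([ 0.4597, -0.0703,  0.2101]), array([ 0.3918, -0.0773,  0.2101])]
[array([0.4387, 0.1424, 0.2101]), array([0.3735, 0.135 , 0.2101])]
0.21346351988546716 -84.71753508867316
```

Request:
apply_moves(targets=[0.8, 0.6, 0, 0, 0, 0.25, 0.2, 1.6, 1.2, 0, 0, 0, 0.47, 0.2, 2.3, 1.63, -0.5, 0, 0, 0.47, 0.2, 2.3, 1.63, -1.7, 0, 0, 0.47, 0.2, 2.3, 1.63, -2.9, 0, 0, 0.47, 0.2])

```text
time: 7.05
ee_pos: [0.4874, 0.0772, 0.1715]
tcp_rot: [179.9, 0.0, -81.3]
wrist_force: [0.5, 0.7, -7.0]
opening: 0.0293
```

Request:
apply_moves(targets=[0, 0, -1.2, 0, 0, 0, 0.2, 0, 0, -2.3, 0, 0, 0, 0.2, 0, 0, -2.9, 0, 0, 0, 0.2, 0, 0, -2.9, 0, 0, 0, 0.2])

```text
time: 7.45
ee_pos: [0.4846, 0.0763, 0.0829]
tcp_rot: [179.6, 0.0, -81.3]
wrist_force: [-0.8, 0.4, -6.9]
opening: 0.0299
```

Request:
apply_moves(targets=[0, 0, -0.3, 0, 0, 0, 0.2, 0, 0, -0.58, 0, 0, 0, 0.2, 0, 0, -0.58, 0, 0, 0, 0.2])

```text
time: 7.75
ee_pos: [0.4861, 0.0763, 0.0688]
tcp_rot: [180.0, 0.0, -81.4]
wrist_force: [-0.2, 0.4, -6.3]
opening: 0.0299
```

```bash
python3 - <<'E'
from h import *
o=bot.get_obs();print(o['ee_pos'],o['tcp_rot'],o['wrist_force'],o['opening'])
s=camera("scene"); s["img"]=s["img"][170:310,140:340]; save(s,"s7",4)
E
```

```text
[0.48614481 0.07634746 0.06883524] [ 1.79954250e+02  1.66511114e-03 -8.13542556e+01] [-0.22187658  0.42610397 -6.27117723] 0.029882970818951828
```

View pics/s7.png

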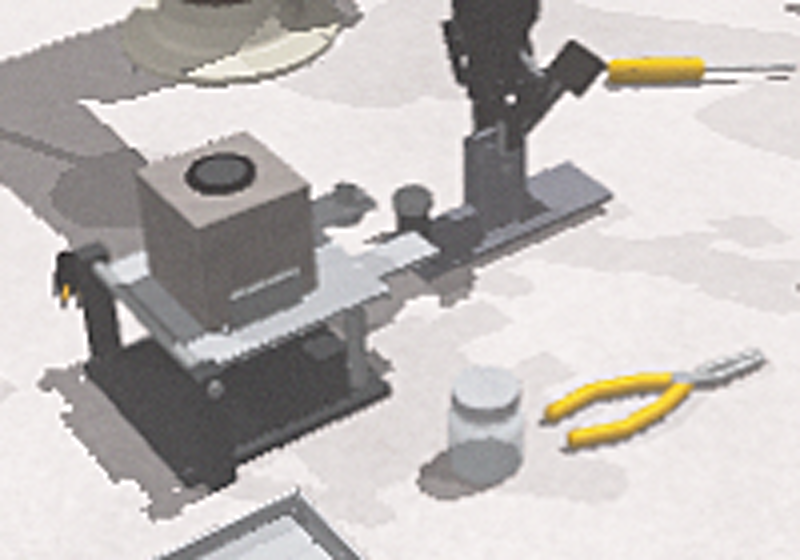

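Request:
apply_moves(targets=[0, 0, -0.12, 0, 0, 0, 0.2, 0.1, -0.7, -0.12, 0, 0, 0, 0.2, 0.2, -1.4, -0.12, 0, 0, 0, 0.2, 0.35, -2.27, -0.12, 0, 0, 0, 0.2, 0.35, -2.27, -0.12, 0, 0, 0, 0.2])

```text
time: 8.3
ee_pos: [0.4974, 0.0058, 0.0664]
tcp_rot: [-179.9, -0.1, -81.5]
wrist_force: [0.7, 1.9, -7.4]
opening: 0.0296
```

Request:
apply_moves(targets=[0, 0, 0, 0, 0, 0, 0.2, 0, 0, 0, 0, 0, 0, 0.2])

```text
time: 8.5
ee_pos: [0.4968, 0.0086, 0.0661]
tcp_rot: [-180.0, 0.0, -81.3]
wrist_force: [0.8, 0.2, -6.5]
opening: 0.0297
```

```bash
python3 - <<'E'
from h import *
o=bot.get_obs();print(o['ee_pos'],o['tcp_rot'],o['wrist_force'],o['opening'])
s=camera("scene"); s["img"]=s["img"][170:310,140:340]; save(s,"s8",4)
c=camera("wrist"); c["img"]=cv2.convertScaleAbs(c["img"],alpha=1.4); save(c,"w8")
E
```

```text
[0.49683558 0.00855952 0.06611224] [-1.79977659e+02  1.24482588e-02 -8.13497387e+01] [ 0.8091374   0.23841514 -6.49048461] 0.02972457954261821
```

View pics/s8.png

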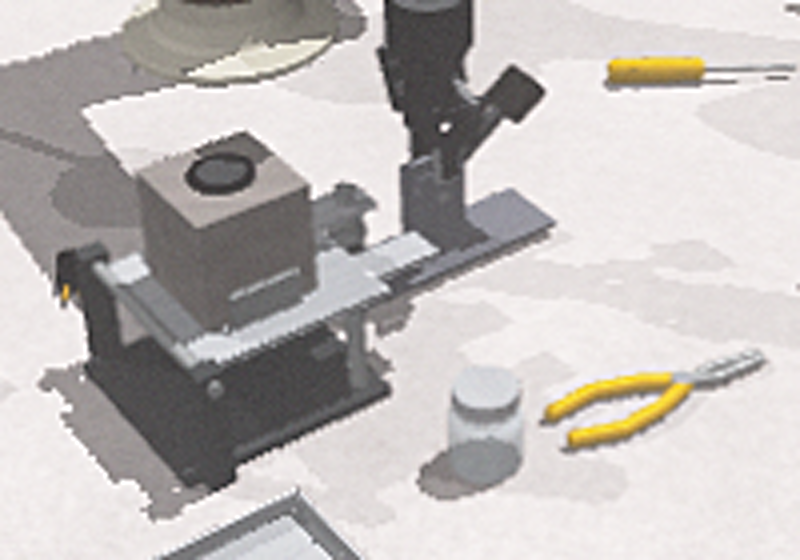

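View pics/w8.png

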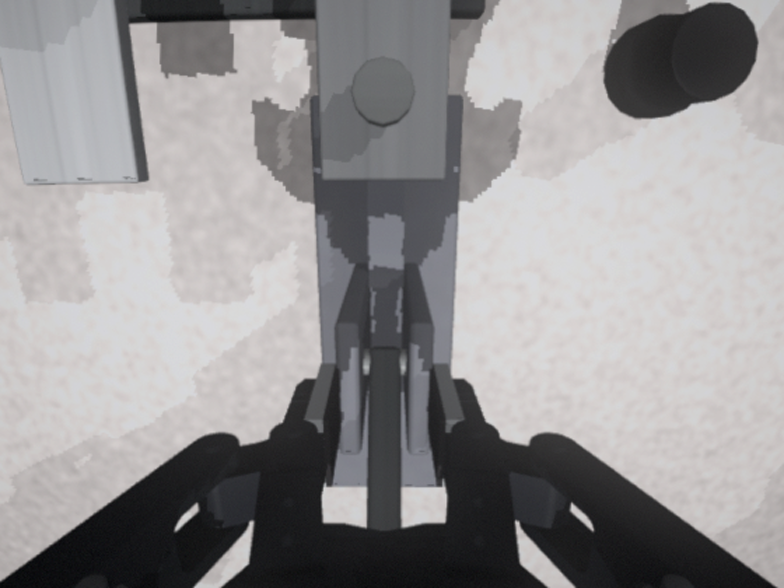

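```bash
python3 - <<'E'
from h import *
c=camera("wrist"); k=1/1.4
st=atz(c,np.array([383,91])*k,.116); sa=atz(c,np.array([385,109])*k,.068+.0661-.0582)
print(st,sa,atz(c,np.array([323,179])*k,.102),atz(c,np.array([445,179])*k,.102))
E
```

```text
[ 0.51095034 -0.08242991  0.116     ] [ 0.51018819 -0.0817591   0.0759    ] [ 0.52479743 -0.05807765  0.102     ] [ 0.48989512 -0.06342358  0.102     ]
```

Request:
apply_moves(targets=[0, 0, -0.15, 0, 0, 0, 0.2, 0, 0, -0.27, 0, 0, 0, 0.2, 0, 0, -0.3, 0, 0, 0, 0.2, 0, 0, -0.3, 0, 0, 0, 0.2])

```text
time: 9.05
ee_pos: [0.4968, 0.0086, 0.0583]
tcp_rot: [-179.9, 0.0, -81.3]
wrist_force: [-5.5, 0.9, 7.7]
opening: 0.0294
```

Request:
apply_moves(targets=[0, 0, 0, 0, 0, 0, 0.5, 0, 0, 0, 0, 0, 0, 0.8, 0, 0, 0, 0, 0, 0, 0.9, 0, 0, 0, 0, 0, 0, 0.9])

```text
time: 9.45
ee_pos: [0.4969, 0.0082, 0.0569]
tcp_rot: [-180.0, -0.0, -81.4]
wrist_force: [-0.3, -0.1, -0.1]
opening: 0.0769
```

```bash
python3 - <<'E'
from h import *
o=bot.get_obs();print(o['ee_pos'],o['tcp_rot'],o['wrist_force'],o['opening'])
c=camera("wrist"); import pickle; pickle.dump(c,open("w9.pkl","wb")); c["img"]=cv2.convertScaleAbs(c["img"],alpha=1.4); save(c,"w9")
E
```

```text
[0.49689635 0.00817692 0.05691992] [-1.79987401e+02 -6.66739929e-03 -8.13556218e+01] [-0.3457207  -0.11176719 -0.07911927] 0.07689318419089113
```

View pics/w9.png

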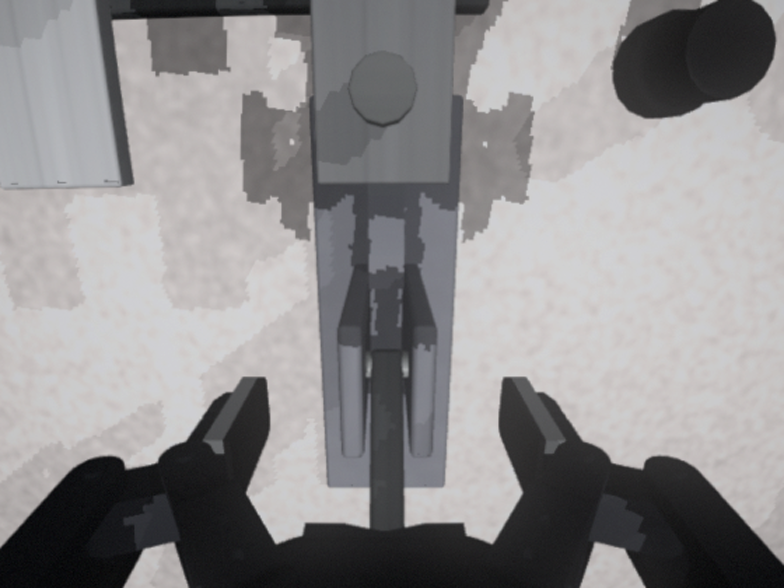

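Request:
apply_moves(targets=[0, 0, 0.8, 0, 0, 0, 0.9, 0, 0, 2.2, 0, 0, 0, 0.9, 0, 0, 3.6, 0, 0, 0, 0.9, 0, 0, 4.5, 0, 0, 0, 0.3, 0, 0, 4.5, 0, 0, 0, 0])

```text
time: 10.0
ee_pos: [0.4984, 0.0082, 0.196]
tcp_rot: [-179.6, -0.0, -81.4]
wrist_force: [-0.4, 0.1, -0.0]
opening: 0.049
```

Request:
apply_moves(targets=[-0.2, 1.3, 0, 0, 0, 0, 0, -0.41, 2.6, 0, 0, 0, 0, 0, -0.41, 2.6, 0, 0, 0, 0, 0, -0.41, 2.6, 0, 0, 0, 0, 0])

```text
time: 10.4
ee_pos: [0.4842, 0.0868, 0.1911]
tcp_rot: [179.9, -0.0, -81.2]
wrist_force: [-0.0, 0.4, 0.0]
opening: -0.0002
```

```bash
python3 - <<'E'
from h import *
o=bot.get_obs();print(o['ee_pos'],o['tcp_rot'],o['wrist_force'],o['opening'])
c=camera("wrist"); import pickle; pickle.dump(c,open("w10.pkl","wb")); c["img"]=cv2.convertScaleAbs(c["img"],alpha=1.4); save(c,"w10")
s=camera("scene"); pickle.dump(s,open("s10.pkl","wb"));s["img"]=s["img"][170:310,140:340]; save(s,"s10",4)
E
```

```text
[0.48417088 0.08678776 0.19110553] [ 1.79945853e+02 -1.33231529e-02 -8.12436553e+01] [-1.93041181e-04  3.61784214e-01  4.04674431e-02] -0.00019346950983207729
```

View pics/w10.png

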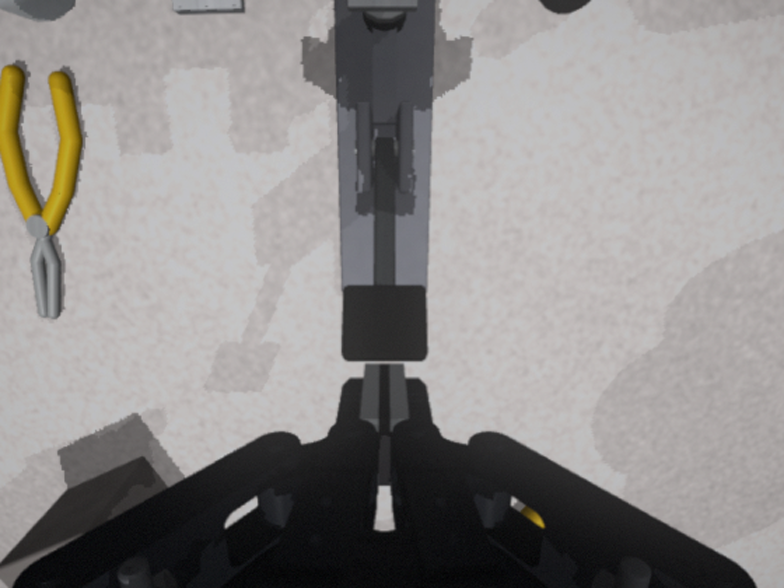

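View pics/s10.png

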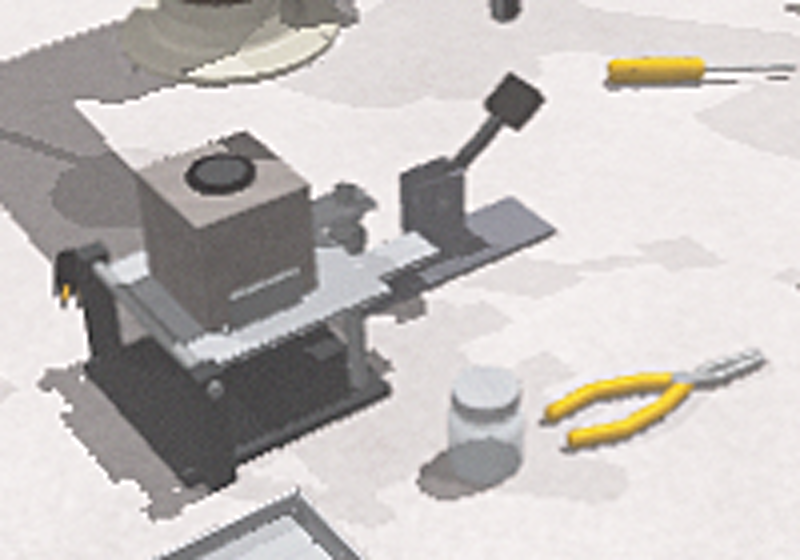

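```bash
python3 - <<'E'
from h import *; import pickle
c=pickle.load(open("w10.pkl","rb"))
P=atz(c,np.array([385,323])/1.4,.14); print("pad",P)
print(proj(c,[[.4842,.0868,.191],[.4842,.0868,.14],[.4838,.0921,.14]])*1.4)
s=pickle.load(open("s10.pkl","rb")); print("scene pad",atz(s,np.array([140+515/4,170+100/4]),.14))
E
```

```text
pad [0.48216571 0.09423591 0.14      ]
[[383.52142038 350.07240039]
 [383.32145111 309.17185113]
 [382.5310659  318.77013781]]
scene pad [0.49159149 0.09272137 0.14      ]
```

Request:
apply_moves(targets=[0, 0, -0.8, 0, 0, 0, 0, 0, 0, -1.5, 0, 0, 0, 0, 0, 0, -1.65, 0, 0, 0, 0, -0.025, 0.15, -1.85, 0, 0, 0, 0, -0.05, 0.31, -2.08, 0, 0, 0, 0])

```text
time: 11.0
ee_pos: [0.4834, 0.0954, 0.1301]
tcp_rot: [-179.9, 0.0, -81.4]
wrist_force: [-0.3, -0.1, 0.4]
opening: 0.0001
```

Request:
apply_moves(targets=[-0.018, 0.13, -0.26, 0, 0, 0, 0, -0.035, 0.25, -0.52, 0, 0, 0, 0, -0.05, 0.34, -0.8, 0, 0, 0, 0, -0.06, 0.43, -1.07, 0, 0, 0, 0])

```text
time: 11.4
ee_pos: [0.4812, 0.1089, 0.097]
tcp_rot: [-180.0, 0.0, -81.3]
wrist_force: [-0.8, 1.9, 5.4]
opening: 0.0002
```

```bash
python3 - <<'E'
from h import *
o=bot.get_obs();print(o['ee_pos'],o['tcp_rot'],o['wrist_force'],o['opening'])
c=camera("wrist");  c["img"]=cv2.convertScaleAbs(c["img"],alpha=1.4); save(c,"w11")
s=camera("scene"); s["img"]=s["img"][170:310,140:340]; save(s,"s11",4)
E
```

```text
[0.48122785 0.10888785 0.09702183] [-1.79971465e+02  1.42208546e-02 -8.13331480e+01] [-0.82073551  1.89979689  5.4051026 ] 0.0001600716189710135
```

View pics/w11.png

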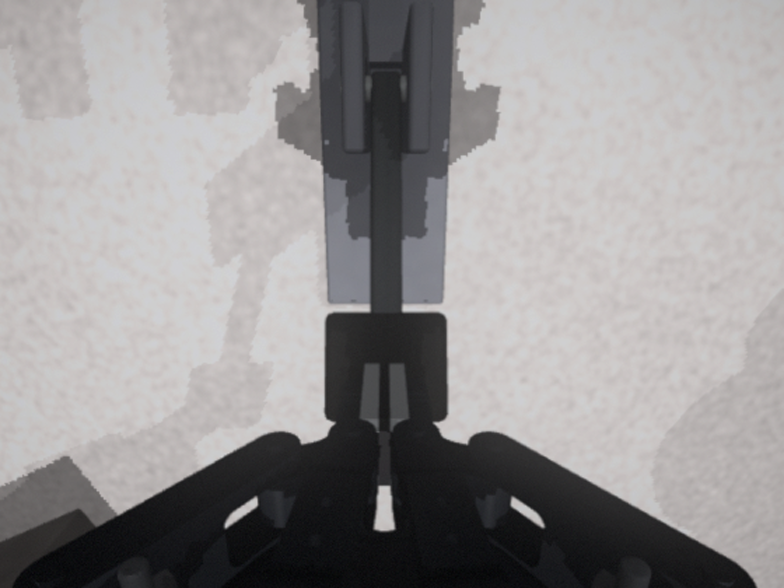

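View pics/s11.png

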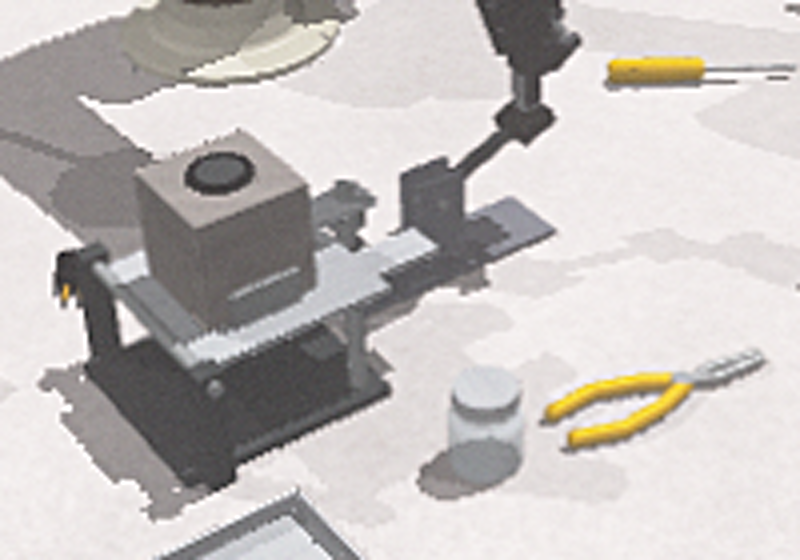

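Request:
apply_moves(targets=[-0.006, 0.04, -0.25, 0, 0, 0, 0, -0.01, 0.07, -0.5, 0, 0, 0, 0, -0.01, 0.07, -0.65, 0, 0, 0, 0, -0.01, 0.07, -0.75, 0, 0, 0, 0, -0.01, 0.07, -0.75, 0, 0, 0, 0])

```text
time: 12.0
ee_pos: [0.4811, 0.1106, 0.0751]
tcp_rot: [-180.0, 0.0, -81.4]
wrist_force: [1.2, 1.1, 5.7]
opening: -0.0003
```

Request:
apply_moves(targets=[0, 0, -0.12, 0, 0, 0, 0, 0, 0, -0.2, 0, 0, 0, 0, 0, 0, -0.2, 0, 0, 0, 0])

```text
time: 12.3
ee_pos: [0.4811, 0.1107, 0.0693]
tcp_rot: [-180.0, 0.0, -81.4]
wrist_force: [-0.1, 2.4, 6.1]
opening: -0.0002
```

```bash
python3 - <<'E'
from h import *
o=bot.get_obs();print(o['ee_pos'],o['tcp_rot'],o['wrist_force'],o['opening'])
c=camera("wrist");  c["img"]=cv2.convertScaleAbs(c["img"],alpha=1.4); save(c,"w12")
s=camera("scene"); s["img"]=s["img"][170:310,140:340]; save(s,"s12",4)
E
```

```text
[0.48113562 0.11067513 0.06926154] [-1.79957744e+02  2.17969889e-02 -8.13524743e+01] [-0.14370132  2.41903442  6.0567656 ] -0.00020924765539490813
```

View pics/w12.png

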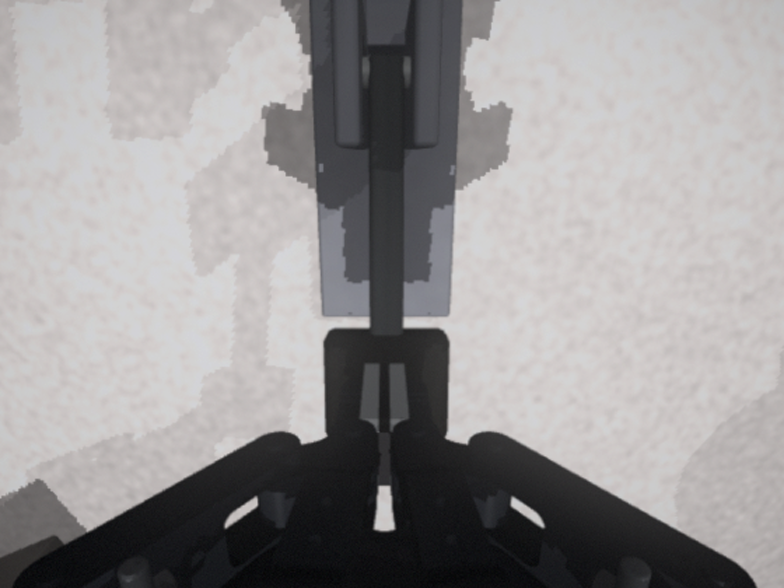

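View pics/s12.png

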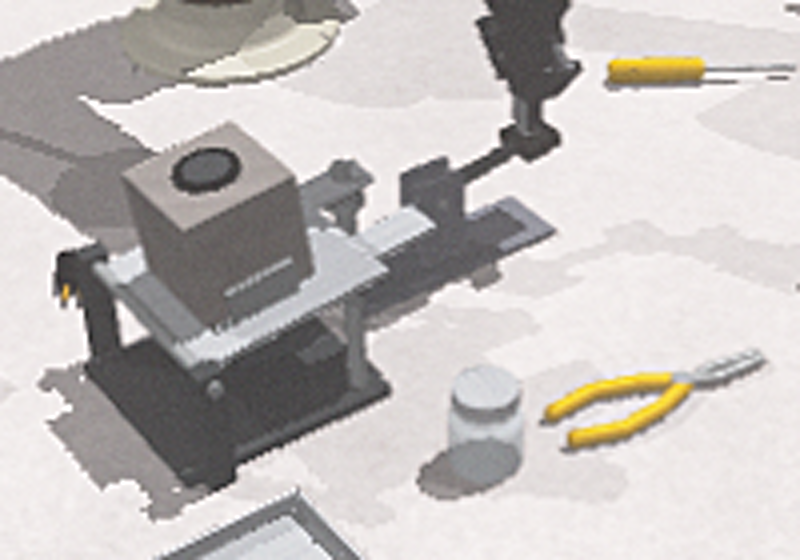

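```bash
cat > ang.py <<'E'
from h import *; import pickle
s=pickle.load(open("s10.pkl","rb"))
g=np.array([.4967,.007]); d=np.array([.150,-.989])
for e in [.61,.4,.3,.2,.15,.1,.01]:
    b=.11*np.cos(e)-.008*np.sin(e); z=.07+.11*np.sin(e)+.008*np.cos(e)
    p=proj(s,[*(g-b*d),z])[0]; print(e,b,z,(p-[140,170])*4)
# stub top vs cradle
st=np.array([.5732,-.1993]);y=np.radians(-81.34);X=np.array([np.cos(y),np.sin(y)]);Y=np.array([-np.sin(y),np.cos(y)])
for a in [0,.06,.09,.12,.15,.18]:
    dx,dz=-.125-.085,.116-.1
    x=.085+dx*np.cos(a)+dz*np.sin(a); z=.1-dx*np.sin(a)+dz*np.cos(a)
    p=proj(s,[*(st+x*X-.045*Y),z])[0]; print(a,z,(p-[140,170])*4)
E
python3 ang.py
```

```text
0.61 0.08557834228219889 0.13957260475381678 [509.7678947   96.79802471]
0.4 0.09820136260184816 0.12020450560597465 [521.19843189 111.19584962]
0.3 0.10272285215052594 0.1101499146457522 [525.2343977  119.26421819]
0.2 0.10621796891617609 0.09969415901018668 [528.3242549 127.9981409]
0.15 0.10756931351317585 0.09434836319558426 [529.50895367 132.58663398]
0.1 0.10865179084740821 0.08894170915337532 [530.45170598 137.30749028]
0.01 0.10991450137915984 0.07909958167009165 [531.53713625 146.10125662]
0 0.116 [342.05140404 184.92170342]
0.06 0.12856364999964665 [339.90977284 172.89642616]
0.09 0.13480973905977423 [338.5492399  166.98646015]
0.12 0.14102450170433492 [336.99497295 161.15165938]
0.15 0.14720234506643254 [335.24668624 155.39709703]
0.18 0.15333770950403305 [333.30422484 149.72787163]
```

Request:
apply_moves(targets=[0, 0.02, -0.15, 0, 0, 0, 0, 0, 0.04, -0.3, 0, 0, 0, 0, 0, 0.05, -0.45, 0, 0, 0, 0, 0, 0.05, -0.45, 0, 0, 0, 0])

```text
time: 12.8
ee_pos: [0.4809, 0.1122, 0.0554]
tcp_rot: [-180.0, 0.0, -81.3]
wrist_force: [0.0, 4.2, 5.2]
opening: -0.0004
```

```bash
python3 - <<'E'
from h import *
o=bot.get_obs();print(o['ee_pos'],o['tcp_rot'],o['wrist_force'],o['torque'])
s=camera("scene"); s["img"]=s["img"][170:310,140:340]; save(s,"s13",4)
c=camera("wrist");  c["img"]=cv2.convertScaleAbs(c["img"],alpha=2.4); save(c,"w13")
E
```

```text
[0.48094819 0.11220528 0.05543582] [-1.79988284e+02  2.25216195e-02 -8.13468342e+01] [0.00534623 4.23893892 5.1821321 ] [ 0.80362428  0.05569185 -0.03779293]
```

View pics/s13.png

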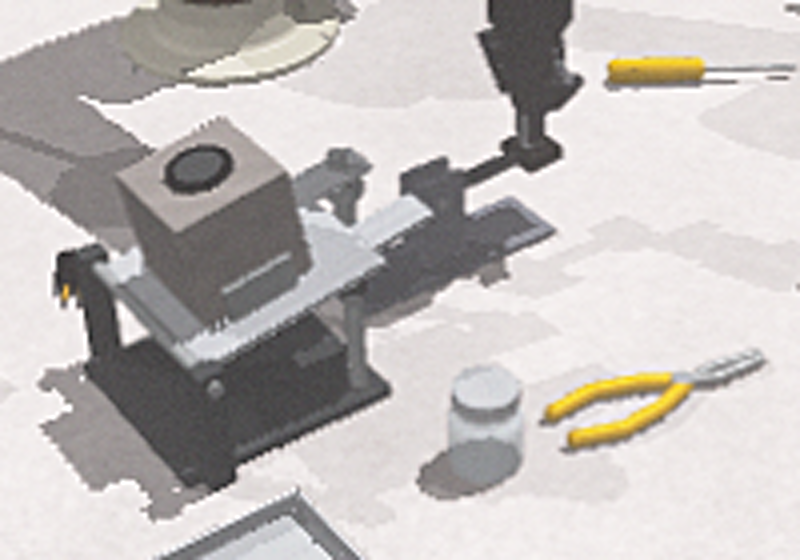

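View pics/w13.png

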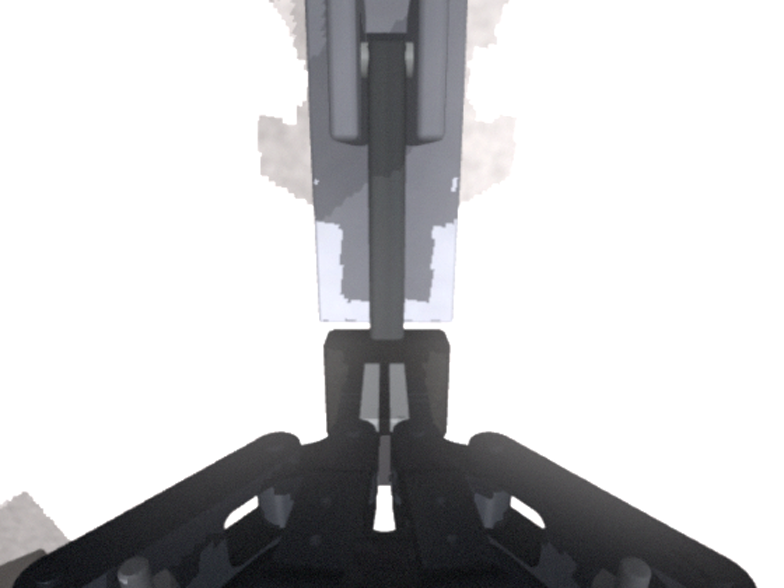

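Request:
apply_moves(targets=[-0.02, 0.15, 0, 0, 0, 0, 0, -0.02, 0.15, -0.15, 0, 0, 0, 0, -0.02, 0.15, -0.3, 0, 0, 0, 0, -0.02, 0.15, -0.3, 0, 0, 0, 0])

```text
time: 13.3
ee_pos: [0.4807, 0.1167, 0.0487]
tcp_rot: [-179.9, 0.0, -81.4]
wrist_force: [-6.7, 0.2, 22.9]
opening: -0.0002
```

```bash
python3 - <<'E'
from h import *; import pickle
o=bot.get_obs();print(o['ee_pos'],o['tcp_rot'],o['wrist_force'],o['torque'])
s=camera("scene"); pickle.dump(s,open("s14.pkl","wb")); s["img"]=s["img"][170:260,190:310]; save(s,"s14",6)
E
```

```text
[0.48065336 0.11674187 0.04870026] [-1.79884203e+02  7.16429477e-03 -8.13529496e+01] [-6.69906621  0.15994364 22.88662252] [-0.05826065  1.58025066 -0.05299973]
```

View pics/s14.png

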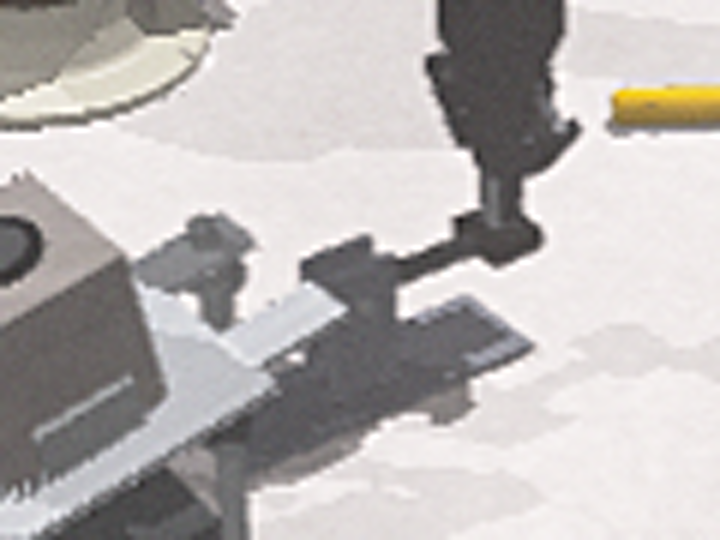

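Request:
apply_moves(targets=[0, 0, 0.4, 0, 0, 0, 0, 0.01, -0.1, 0.9, 0, 0, 0, 0, 0.03, -0.25, 1.4, 0, 0, 0, 0, 0.06, -0.45, 2.0, 0, 0, 0, 0, 0.1, -0.7, 2.6, 0, 0, 0, 0])

```text
time: 13.85
ee_pos: [0.4829, 0.095, 0.1254]
tcp_rot: [179.9, 0.0, -81.4]
wrist_force: [-0.1, 0.1, 0.0]
opening: 0.0002
```

Request:
apply_moves(targets=[0.02, -0.2, 0.7, 0, 0, 0, 0, 0.05, -0.35, 1.4, 0, 0, 0, 0, 0.05, -0.35, 1.9, 0, 0, 0, 0, 0.05, -0.35, 1.9, 0, 0, 0, 0, 0.05, -0.35, 1.9, 0, 0, 0, 0])

```text
time: 14.35
ee_pos: [0.4847, 0.0849, 0.181]
tcp_rot: [180.0, 0.0, -81.4]
wrist_force: [0.2, -0.7, -0.4]
opening: 0.0002
```

```bash
python3 - <<'E'
from h import *; import pickle
o=bot.get_obs();print(o['ee_pos'],o['tcp_rot'],o['wrist_force'],o['torque'])
s=camera("scene"); pickle.dump(s,open("s15.pkl","wb")); s["img"]=s["img"][170:260,190:310]; save(s,"s15",6)
c=camera("wrist"); pickle.dump(c,open("w15.pkl","wb")); c["img"]=cv2.convertScaleAbs(c["img"],alpha=2); save(c,"w15")
E
```

```text
[0.48466188 0.08488832 0.18104084] [ 1.79966388e+02  9.55829369e-03 -8.13636894e+01] [ 0.197303   -0.70332058 -0.35543609] [0.01730311 0.00809257 0.02301403]
```

View pics/s15.png

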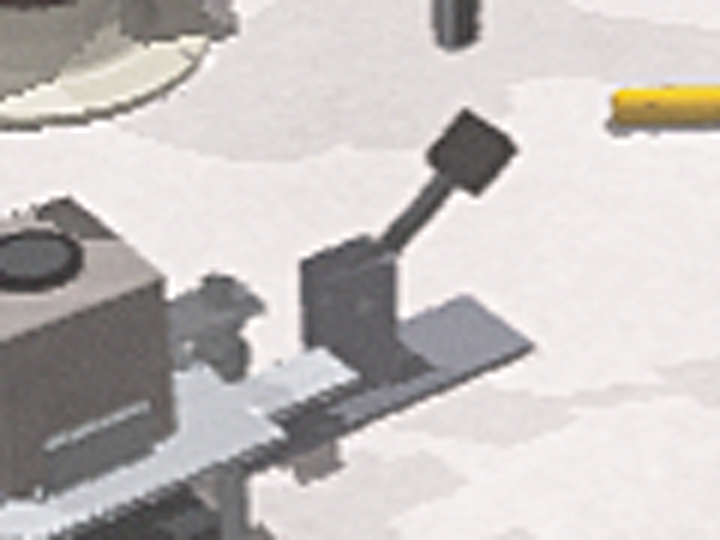

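View pics/w15.png

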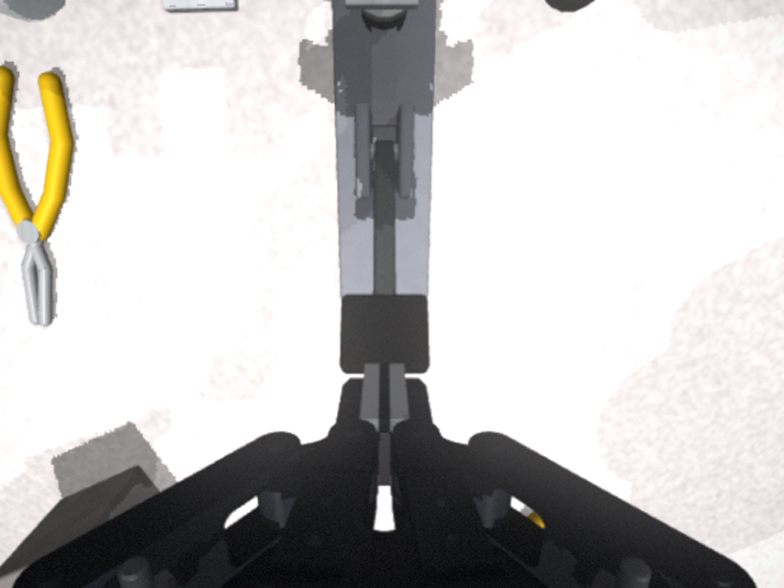

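Request:
apply_moves(targets=[0, 0.05, -1.2, 0, 0, 0, 0, 0, 0.1, -2.2, 0, 0, 0, 0, -0.03, 0.27, -2.5, 0, 0, 0, 0, -0.06, 0.43, -2.75, 0, 0, 0, 0, -0.08, 0.57, -3.0, 0, 0, 0, 0])

```text
time: 14.95
ee_pos: [0.4825, 0.1023, 0.0919]
tcp_rot: [-180.0, -0.0, -81.4]
wrist_force: [-1.2, -4.3, 3.5]
opening: -0.0003
```

Request:
apply_moves(targets=[-0.02, 0.14, -0.27, 0, 0, 0, 0, -0.035, 0.26, -0.54, 0, 0, 0, 0, -0.05, 0.36, -0.83, 0, 0, 0, 0, -0.06, 0.45, -1.1, 0, 0, 0, 0, -0.06, 0.48, -1.3, 0, 0, 0, 0])

```text
time: 15.45
ee_pos: [0.4808, 0.1168, 0.0519]
tcp_rot: [-180.0, 0.0, -81.3]
wrist_force: [0.1, -3.5, 5.0]
opening: -0.0002
```

Request:
apply_moves(targets=[0, -0.04, -0.1, 0, 0, 0, 0, 0, -0.04, -0.15, 0, 0, 0, 0, 0, -0.04, -0.15, 0, 0, 0, 0, 0, -0.04, -0.15, 0, 0, 0, 0])

```text
time: 15.85
ee_pos: [0.4809, 0.1169, 0.0495]
tcp_rot: [-179.9, 0.2, -81.3]
wrist_force: [-3.9, 5.1, 16.9]
opening: 0.0002
```

```bash
python3 - <<'E'
from h import *; import pickle
o=bot.get_obs();print(o['ee_pos'],o['tcp_rot'],o['wrist_force'],o['torque'],o['time'])
s=camera("scene"); pickle.dump(s,open("s16.pkl","wb")); s["img"]=s["img"][170:310,140:340]; save(s,"s16",4)
c=camera("wrist"); c["img"]=cv2.convertScaleAbs(c["img"],alpha=2); save(c,"w16")
c=camera("top"); save(c,"t16")
E
```

```text
[0.48092553 0.11692383 0.04953963] [-179.8805535     0.20607885  -81.30076865] [-3.94387538  5.07220356 16.8886983 ] [0.89887504 1.01213276 0.02248933] 15.85
```

View pics/s16.png

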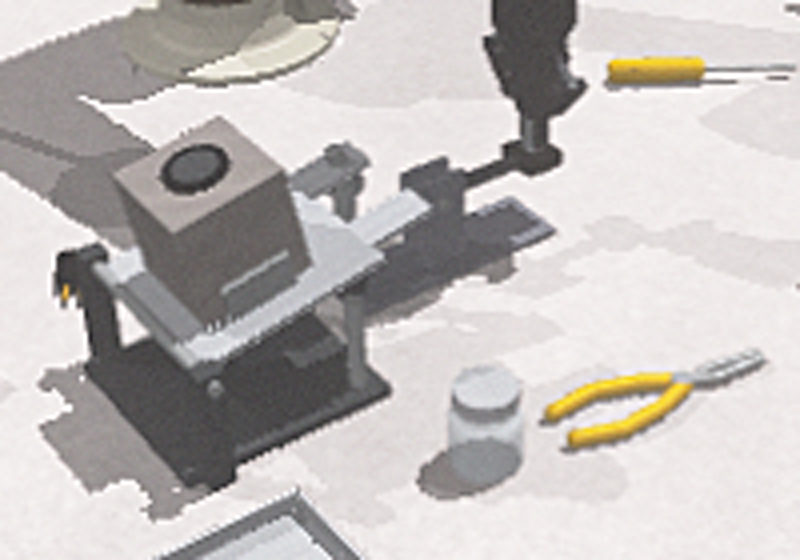

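View pics/t16.png

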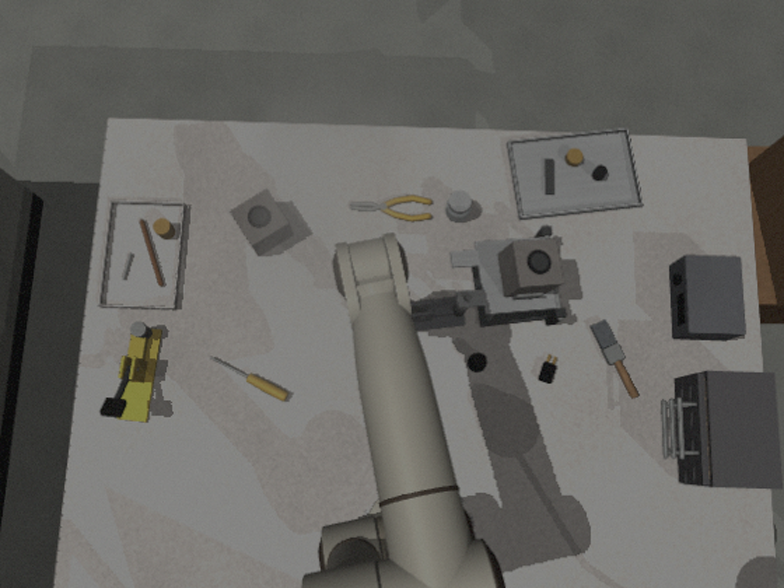

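Request:
apply_moves(targets=[0, 0.04, 0, 0, 0, 0, 0, 0, 0.04, 0, 0, 0, 0, 0, 0, 0.04, 0, 0, 0, 0, 0, 0, 0.04, 0, 0, 0, 0, 0])

```text
time: 16.4
ee_pos: [0.4809, 0.1169, 0.0495]
tcp_rot: [-179.9, 0.1, -81.3]
wrist_force: [-4.9, -1.5, 15.7]
opening: -0.0001
```

```bash
python3 - <<'E'
from h import *; import pickle
o=bot.get_obs();print(o['ee_pos'],o['wrist_force'],o['time'])
a=pickle.load(open("s16.pkl","rb"))["img"][170:310,140:340].astype(int); s=camera("scene")["img"][170:310,140:340].astype(int)
print(abs(a-s).max(2).mean(), (abs(a-s).max(2)>40).sum())
o=bot.get_obs();print(o['ee_pos'],o['wrist_force'],o['time'])
E
```

```text
[0.48091985 0.11694915 0.04945466] [-4.90406317 -1.53224163 15.66306244] 16.4
3.064 17
[0.48090368 0.11697893 0.04947235] [-4.66876995 -2.25960912 16.81191042] 16.45
```

Stable, at the stop, with plate raised. Handing in.

```bash
python3 - <<'E'
from h import *
print(bot.job_done()); o=bot.get_obs();print(o['ee_pos'],o['wrist_force'],o['time'])
E
```

```text
the job is handed in; nothing more can be done
None
the job is handed in; nothing more can be done
```

I set the grey jack flat with its saddle under the stubbed lug and let go of it. I then pressed the handle to its stop, let it spring fully back up so the plate settled, and pressed it to the stop again. The job was handed in at about 16.5 s while still holding the handle down.

**Last checks:**
- **Saddle:** the wrist camera put it about 1 mm from the point under the stub, just before the jack was lowered.
- **Second press:** the arm ended at the same height as in the first press (within 1 mm), with 16–17 N of push. Less than 10 N is needed to move the handle, so it was at its stop.
- **Plate:** the tilt measured about 0.18 rad at the first stop. In the last picture the plate was just as high and was not moving.
- **Other things:** the jack did not shift while pumping, and the bystanders showed no movement in the top view.

**One disagreement:** the tool position read about 30 mm lower at the pad than the given geometry says. I did not find out why, so I relied on the force and the pictures to judge the full stroke.

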